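Find and seat the rocking lid of a sorting case

TASK

One of the four identical lids of the sorting case is not seated. Press lightly near the ends of the lids until you find the one that rocks, then press that lid firmly in its middle until it is fully home and lies level. Just press with the fingertips: do not lift any lid, do not hammer or lean hard on the case, and leave the things round it where they are.

Things in the scene. Friction and masses are not known exactly. Their poses are not given: they have to be found in the camera images.
- case: low white plastic sorting case standing fixed on the worktop, 112 (x) by 244 (y) by 30 mm high, with four compartments in a row along its y. Origin: centre of its underside; x points from its front (robot's side) to its back, z up. Its top deck is 30 mm above the worktop.
- cell_a: a compartment of the case (fixed frame, not the lid); origin at its middle, on the deck 30 mm above the worktop; x along the lid's length, toward the case's back, z up. Neighbours 56 mm apart along y. Its grey lid is flat, 80 (x) by 44 mm, ribbed at both ends; its top is 6 mm above the deck when home, 3 mm higher if unseated. Which is unseated is not told.
- cell_b: a compartment of the case (fixed frame, not the lid); origin at its middle, on the deck 30 mm above the worktop; x along the lid's length, toward the case's back, z up. Neighbours 56 mm apart along y. Its grey lid is flat, 80 (x) by 44 mm, ribbed at both ends; its top is 6 mm above the deck when home, 3 mm higher if unseated. Which is unseated is not told.
- cell_c: a compartment of the case (fixed frame, not the lid); origin at its middle, on the deck 30 mm above the worktop; x along the lid's length, toward the case's back, z up. Neighbours 56 mm apart along y. Its grey lid is flat, 80 (x) by 44 mm, ribbed at both ends; its top is 6 mm above the deck when home, 3 mm higher if unseated. Which is unseated is not told.
- cell_d: a compartment of the case (fixed frame, not the lid); origin at its middle, on the deck 30 mm above the worktop; x along the lid's length, toward the case's back, z up. Neighbours 56 mm apart along y. Its grey lid is flat, 80 (x) by 44 mm, ribbed at both ends; its top is 6 mm above the deck when home, 3 mm higher if unseated. Which is unseated is not told.
- seat_a (a joint): how far the lid of cell_a has been pushed down from its start, m: 0 at the start for every lid. A seated lid cannot go down (under 0.0005); the unseated one is home at 0.003 and stays there. About 7 N on its middle moves it; pressed near an end it rocks instead.
- rock_a (a joint): rocking of the lid of cell_a end to end about its middle, rad: 0 level, positive when its back end (+x of the cell) is down. A seated lid does not rock (within 0.005); the unseated one rocks up to about 0.085 either way under about 2 N pressed 26 mm from its middle, springs back level when released, and no longer rocks once home.
- seat_b (a joint): how far the lid of cell_b has been pushed down from its start, m: 0 at the start for every lid. A seated lid cannot go down (under 0.0005); the unseated one is home at 0.003 and stays there. About 7 N on its middle moves it; pressed near an end it rocks instead.
- rock_b (a joint): rocking of the lid of cell_b end to end about its middle, rad: 0 level, positive when its back end (+x of the cell) is down. A seated lid does not rock (within 0.005); the unseated one rocks up to about 0.085 either way under about 2 N pressed 26 mm from its middle, springs back level when released, and no longer rocks once home.
- seat_c (a joint): how far the lid of cell_c has been pushed down from its start, m: 0 at the start for every lid. A seated lid cannot go down (under 0.0005); the unseated one is home at 0.003 and stays there. About 7 N on its middle moves it; pressed near an end it rocks instead.
- rock_c (a joint): rocking of the lid of cell_c end to end about its middle, rad: 0 level, positive when its back end (+x of the cell) is down. A seated lid does not rock (within 0.005); the unseated one rocks up to about 0.085 either way under about 2 N pressed 26 mm from its middle, springs back level when released, and no longer rocks once home.
- seat_d (a joint): how far the lid of cell_d has been pushed down from its start, m: 0 at the start for every lid. A seated lid cannot go down (under 0.0005); the unseated one is home at 0.003 and stays there. About 7 N on its middle moves it; pressed near an end it rocks instead.
- rock_d (a joint): rocking of the lid of cell_d end to end about its middle, rad: 0 level, positive when its back end (+x of the cell) is down. A seated lid does not rock (within 0.005); the unseated one rocks up to about 0.085 either way under about 2 N pressed 26 mm from its middle, springs back level when released, and no longer rocks once home.
- screwdriver: screwdriver with red handle, 146 mm long, lying behind the case; origin at its underside's centre. Bystander: leave it alone.
- eraser: white eraser in a blue sleeve, 22x52x13 mm, lying in front of the case; origin at its underside's centre. Bystander: leave it alone.
- spool: blue thread spool, 32 mm across and 46 mm high, standing left of the case; origin at its underside's centre. Bystander: leave it alone.
- binder_clip: black binder clip, 24x32x37 mm, standing right of the case; origin at its underside's centre. Bystander: leave it alone.

How it is judged:
By the outcome, as a careful person would: the job done as asked, in the order asked, and still so for the second after the job is handed in, with the robot touching nothing.
It also fails if it takes over 51 s, if anything falls off the work surface, if the arm or the gripper's body presses on something with over 40 N, if the wrist force passes 120 N, or if a joint passes its speed limit or range.

ROBOT

A 6-joint arm with a two-finger parallel gripper is mounted at the origin on a cart in front of the work surface, level with it; the furniture and walls round the work are solid. World frame = base frame: x ahead of the robot, y to its left, z up, the work surface at z = 0. Lengths are in m, angles in rad, forces in N, time in s.
With the tool pointing down it reaches from about 0.225 to 0.875 m from the base axis. Payload 3.4 kg.
Tool frame: the origin (TCP) lies on the centre line of the jaws, within the pads' length; the fingertips stand 17 mm ahead of it and the grasp point (between the pads) lies 2 mm behind it (manip.finger_overhang is the distance from the TCP to the fingertips, in m); y points along the fingers, x is the direction in which the jaws open and shut, and the axes are right-handed (so a half turn about y gives the same grasp; the last joint's range is limited). The gripper opens to 85 mm and grips with 20 to 120 N. Pads are 22 mm wide; open, the fingers measure 114 mm over their backs; the gripper's body (76 mm by 85 mm) begins 54 mm behind the grasp point. The pads swing forward as they close: fully open they stand 13 mm farther back than shut.
Start: joints at [1.096, 0.276, 1.505, -0, 1.361, -0.121], TCP at [0.199, 0.539, 0.212] pointing down, gripper open.
Joint ranges: [-2.89, 2.89], [-0.75, 2.08], [0.22, 2.7], [-1.18, 4.32], [0.11, 2.71], [-2.7, 2.7]. Speed limits (rad/s): [2.57, 2.57, 3.14, 3.14, 3.14, 3.14].

INTERFACE

Orientations are given as a unit quaternion [w, x, y, z].
In Python, from rig import manip gives the robot as it stands.
- The arm moves only by the tool arm_command, never from a script. Its argument "commands" is a list of rows, each a list of 3 entries, a list of its own where there are three numbers: the finger opening in cm, from 0 to 8.54, then the shift along the world's x, y, z in cm, then the turn about the world's z in rad. A call has 1 to 12 rows; each row shifts and turns the commanded pose from where the row before left it; what a row does not reach is not made up. A row lasts 1/10 s, in which the tool goes at most 50 mm and 8.59 degrees, less where a joint would pass 70% of its speed; a pose out of reach is approached as far as the arm can. A call with a gripper value outside its range is refused whole. The fingers move at their own pace and stop on an object; "grip_force" is the grip in N (left out, the last holds). Time passes only in rows, so rows that do not move let the fingers close. It gives the time, the measured TCP pose, the force and the opening at its end, in the units of the state.
- manip.get_state(): the state, without advancing time (a new reading comes with each control period).
- manip.get_image(name): name is "scene" or "top" or "wrist"; returns a dict with "pixels" (384x512x3 uint8, red, green, blue), "range_z" (384x512 float32, m along the optical axis (not along the pixel's ray), 0 where there is no reading), "intrinsics" (3x3 intrinsics, pixels), "R" (3x3) and "t" (3): a world point X has camera coordinates R X + t. Camera axes: x right, y down, z forward; pixel columns grow to the right and rows downward; lengths in m; the calibration is good to about 2 mm. A picture is of the moment at which its call begins.
- manip.sign_off(): hands the job in, once; it reports no verdict.
The state is a dict: "clock": time; "qpos": joint angles; "qd": joint speeds; "effort": joint torques, N m; "position": TCP position; "ee_rot": TCP orientation; "contact_force": force on the tool from outside, world axes, zero at the start; "moment": the same for the moment, N m; "width": finger opening in m.
Only numpy, scipy, OpenCV 4.12 (cv2) and the standard library are available. Lean on these libraries where they do the work, as an engineer would, in place of code of your own. Each camera call takes 0.05 s, during which the arm holds its last target.

## Working session

There is one attempt and no reset: what is moved stays moved. The work goes in short steps, Python scripts to look and compute and a tool call to move; the robot and the scene stay as the last step left them, time stands still between calls to the robot, and variables do not carry over. Pictures are saved under pics/ and viewed, and the job is handed in when it is done.

Besides the shell and the picture viewer there is one more tool, called after "Emit:" as a command line: name --argument value ..., lists and objects as JSON in quotes. arm_command: Moves the arm, as the interface text tells. Its arguments: {"type":"object","properties":{"commands":{"type":"array"},"grip_force":{"type":"number"}},"required":["commands"]}

```bash
mkdir -p pics; ls; python3 - <<'E'
from rig import manip
import cv2,numpy as np
s=manip.get_state()
print(s, manip.finger_overhang)
for n in ["scene","top"]:
    i=manip.get_image(n); cv2.imwrite(f"pics/{n}0.png",i["pixels"][:,:,::-1]); np.savez(f"{n}0.npz",**i)
    print(i["intrinsics"],i["R"],i["t"])
E
```

```text
pics
{'clock': 0.0, 'qpos': array([ 1.09598496e+00,  2.76600481e-01,  1.50614482e+00,  2.11037233e-05,
        1.36068125e+00, -1.20998458e-01]), 'qd': array([-0.00022027,  0.00027717, -0.00088347,  0.00173711, -0.00098491,
        0.00090777]), 'effort': array([-1.31092856e-04, -4.16769826e+01, -2.45803410e+01, -4.87973994e-04,
        1.11842790e-02, -5.99075605e-06]), 'position': array([0.19896226, 0.53888139, 0.21093195]), 'ee_rot': array([-0.57989237,  0.5804869 ,  0.40362611, -0.40477865]), 'contact_force': array([-0.13777592,  0.95926368, -0.07311786]), 'moment': array([0.00769256, 0.0113853 , 0.031341  ]), 'width': 0.08554547108968825} 0.017
[[458.80074854   0.         264.03879375]
 [  0.         458.80074854 186.32296808]
 [  0.           0.           1.        ]] [[ 0.50774659 -0.86122584  0.02198767]
 [-0.41621445 -0.26757079 -0.86900598]
 [ 0.75429366  0.43208324 -0.4943128 ]] [-0.21060033  0.29693865  0.45139089]
[[398.62015264   0.         248.85579841]
 [  0.         398.62015264 195.23844957]
 [  0.           0.           1.        ]] [[ 1.28640276e-03 -9.99908612e-01 -1.34577900e-02]
 [-9.96146944e-01 -1.01209821e-04 -8.76998088e-02]
 [ 8.76904320e-02  1.35187537e-02 -9.96056038e-01]] [0.09004279 0.52143232 0.84760836]
```

View pics/scene0.png

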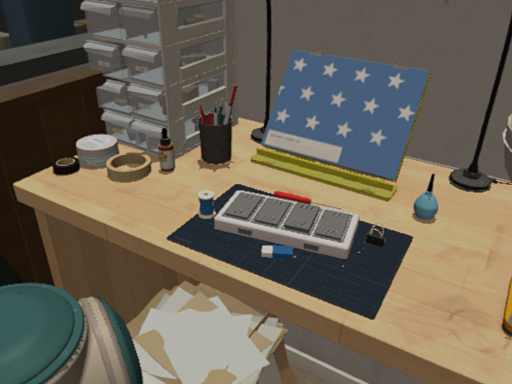

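View pics/top0.png

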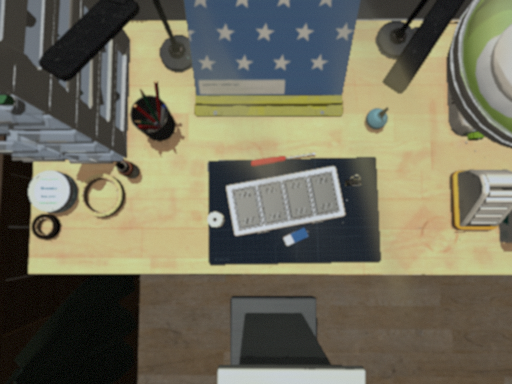

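```bash
python3 - <<'E'
from scipy.spatial.transform import Rotation as R
print(R.from_quat([.5804869 ,  0.40362611, -0.40477865,-0.57989237]).as_matrix().round(3))
E
```

```text
[[ 0.346 -0.001 -0.938]
 [ 0.938 -0.002  0.346]
 [-0.002 -1.     0.   ]]
```

```bash
cat > h.py <<'E'
import numpy as np,cv2
def ray(i,px,z):
    px=np.atleast_2d(px).astype(float); K,R,t=i["intrinsics"],i["R"],i["t"]
    d=np.c_[px,np.ones(len(px))]@np.linalg.inv(K).T@R; c=-R.T@t
    return c+d*((z-c[2])/d[:,2])[:,None]
def depthpts(i,px):
    px=np.atleast_2d(px).astype(int); z=i["range_z"][px[:,1],px[:,0]]
    c=(np.c_[px,np.ones(len(px))]@np.linalg.inv(i["intrinsics"]).T)*z[:,None]
    return (c-i["t"])@i["R"]
E
python3 - <<'E'
from h import *
for n in ["top","scene"]:
    i=dict(np.load(n+"0.npz")); p=i["pixels"]
    H,W=p.shape[:2]; yy,xx=np.mgrid[:H,:W]; px=np.c_[xx.ravel(),yy.ravel()]
    P=depthpts(i,px); ok=(i["range_z"].ravel()>0)
    m=ok&(abs(P[:,2]-.033)<.012)&(P[:,0]>.3)&(P[:,0]<.75)&(abs(P[:,1])<.35)
    img=m.reshape(H,W).astype(np.uint8)
    k,l,s,c=cv2.connectedComponentsWithStats(img)
    j=1+np.argmax(s[1:,4]); q=l.ravel()==j
    print(n,s[j])
    Q=P[q]; print("z pct",np.percentile(Q[:,2],[1,5,25,50,75,95,99]).round(4))
    top=q&(P[:,2]>.027)
    Qr=ray(i,px[top],.03)[:,:2]
    r=cv2.minAreaRect(Qr.astype(np.float32)*1000);print("rayed",r)
    r=cv2.minAreaRect(P[top][:,:2].astype(np.float32)*1000);print("depth",r)
    cr=s[j]; x,y,w,h=cr[:4]; crop=p[y-20:y+h+20,x-30:x+w+30,::-1]
    cv2.imwrite(f"pics/{n}crop.png",cv2.resize(crop,None,fx=3.5,fy=3.5,interpolation=cv2.INTER_CUBIC))
E
```

```text
top [ 226  166  119   70 5758]
z pct [0.0249 0.0272 0.0299 0.0335 0.0362 0.0392 0.0408]
rayed ((509.2741394042969, 13.1429443359375), (110.58624267578125, 241.83486938476562), 10.427327156066895)
depth ((509.4756774902344, 12.929695129394531), (110.93046569824219, 242.60255432128906), 10.437173843383789)
scene [ 215  191  145   63 5173]
z pct [0.0216 0.0247 0.031  0.034  0.0375 0.0405 0.0414]
rayed ((510.80712890625, 8.626922607421875), (117.8155288696289, 242.78732299804688), 11.0089111328125)
depth ((513.0136108398438, 9.654212951660156), (115.1799087524414, 243.0107879638672), 10.821212768554688)
```

View pics/topcrop.png

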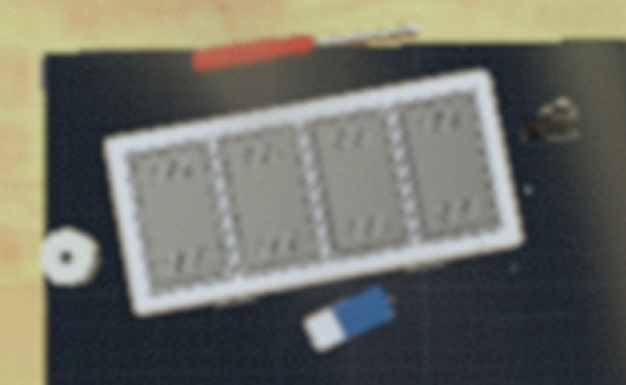

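View pics/scenecrop.png

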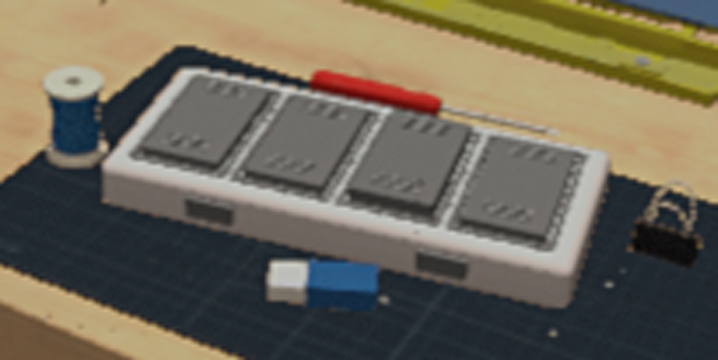

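```bash
python3 - <<'E'
from h import *
th=np.deg2rad(10.5); c=np.array([.510,.012])
ex=np.array([np.cos(th),np.sin(th)]);ey=np.array([-np.sin(th),np.cos(th)])
for n in ["top","scene"]:
    i=dict(np.load(n+"0.npz")); p=i["pixels"]
    H,W=p.shape[:2]; yy,xx=np.mgrid[:H,:W]; px=np.c_[xx.ravel(),yy.ravel()]
    P=depthpts(i,px); L=np.c_[(P[:,:2]-c)@ex,(P[:,:2]-c)@ey]
    for k,y in zip("0123",[84,28,-28,-84]):
        o=[]
        for x in (-26,0,26):
            q=(abs(L[:,0]-x/1000)<.01)&(abs(L[:,1]-y/1000)<.016)&(P[:,2]>.02)
            o.append((round(1000*np.median(P[q,2]),2),q.sum()))
        print(n,k,y,(c+ey*y/1000).round(4),o)
E
```

```text
top 0 84 [0.4947 0.0946] [(np.float64(35.75), np.int64(138)), (np.float64(35.53), np.int64(136)), (np.float64(35.79), np.int64(137))]
top 1 28 [0.5049 0.0395] [(np.float64(35.52), np.int64(140)), (np.float64(35.59), np.int64(137)), (np.float64(35.85), np.int64(137))]
top 2 -28 [ 0.5151 -0.0155] [(np.float64(38.72), np.int64(143)), (np.float64(38.42), np.int64(139)), (np.float64(38.71), np.int64(138))]
top 3 -84 [ 0.5253 -0.0706] [(np.float64(35.52), np.int64(140)), (np.float64(35.51), np.int64(135)), (np.float64(35.64), np.int64(134))]
scene 0 84 [0.4947 0.0946] [(np.float64(37.06), np.int64(131)), (np.float64(37.09), np.int64(102)), (np.float64(37.16), np.int64(92))]
scene 1 28 [0.5049 0.0395] [(np.float64(37.03), np.int64(143)), (np.float64(37.39), np.int64(103)), (np.float64(37.33), np.int64(95))]
scene 2 -28 [ 0.5151 -0.0155] [(np.float64(39.97), np.int64(155)), (np.float64(40.33), np.int64(117)), (np.float64(40.44), np.int64(102))]
scene 3 -84 [ 0.5253 -0.0706] [(np.float64(37.15), np.int64(167)), (np.float64(37.23), np.int64(112)), (np.float64(37.38), np.int64(109))]
```

The images suggest the third lid from the left sits about 3 mm higher than the others. Its centre is near (0.516, -0.016). I'll move above its front end with the jaws shut, then confirm by touch.

Emit:
arm_command --commands '[[0, [1, -2, 0], 0], [0, [2, -4, 0], 0.09], [0, [2, -4, 0], 0.09], [0, [2, -4, 0], 0.09], [0, [2, -4, 0], 0.09], [0, [2, -4, 0], 0.09], [0, [2, -4, 0], 0.09], [0, [2, -4, 0], 0], [0, [2, -4, 0], 0], [0, [2, -4, 0], 0], [0, [2, -4, 0], 0], [0, [2, -4, 0], 0]]' --grip_force 30

```text
clock: 1.3
position: [0.4294, 0.0777, 0.2117]
ee_rot: [-0.452, 0.451, 0.544, -0.544]
contact_force: [0.9, 0.2, 0.1]
width: -0.0004
```

Emit:
arm_command --commands '[[0, [2, -3.5, 0], 0], [0, [2, -3.5, -2], 0], [0, [1.95, -3, -3.5], 0], [0, [0, 0, -3.5], 0], [0, [0, 0, -2], 0], [0, [0, 0, 0], 0], [0, [0, 0, 0], 0], [0, [0, 0, 0], 0]]'

```text
clock: 2.1
position: [0.4899, -0.0205, 0.1032]
ee_rot: [-0.45, 0.452, 0.545, -0.544]
contact_force: [0.3, 0.0, -0.1]
width: 0.0003
```

```bash
cat >> h.py <<'E'
def shot(n,tag):
    from rig import manip
    i=manip.get_image(n); cv2.imwrite(f"pics/{n}{tag}.png",i["pixels"][:,:,::-1]); np.savez(f"{n}{tag}.npz",**i); return i
E
python3 - <<'E'
from h import *
from rig import manip
for n in ["scene","wrist"]: shot(n,"1")
s=manip.get_state(); print(s["clock"],s["position"],s["contact_force"],s["moment"],s["width"],s["qpos"])
p=cv2.imread("pics/scene1.png"); cv2.imwrite("pics/s1c.png",cv2.resize(p[140:280,180:400],None,fx=3.5,fy=3.5))
E
```

```text
2.2 [ 0.4898024  -0.02045257  0.10336051] [ 0.22688107  0.26881935 -0.0201179 ] [-0.06382461  0.03227911 -0.07260185] -0.00021975207652580515 [-1.83849070e-01  2.37976696e-01  1.85205080e+00  1.06367660e-04
  1.04840030e+00 -1.94150020e+00]
```

View pics/s1c.png

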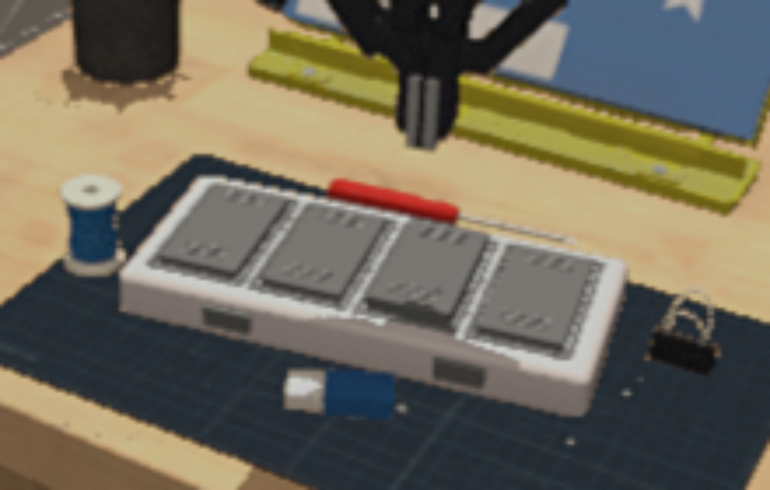

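View pics/wrist1.png

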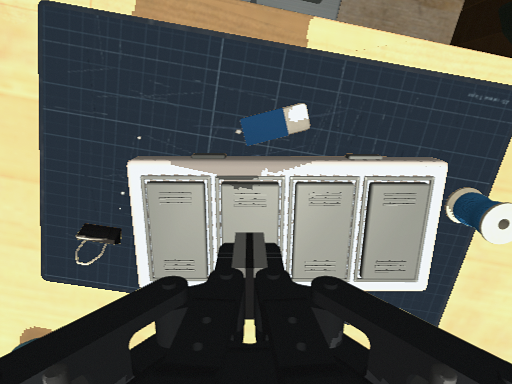

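```bash
python3 - <<'E'
from h import *
i=dict(np.load("wrist1.npz"))
# lid c front corners/ d front / a front, at lid top heights
print(ray(i,[[217,181],[284,181]],.039).round(4)) # c front
print(ray(i,[[143,182],[207,182]],.036).round(4))
print(ray(i,[[144,279],[209,279]],.036).round(4))
print(ray(i,[[294,180],[356,180],[369,180],[433,180]],.036).round(4))
E
```

```text
[[ 0.4803 -0.0461  0.039 ]
 [ 0.4712  0.0017  0.039 ]]
[[ 0.4919 -0.0997  0.036 ]
 [ 0.4831 -0.0534  0.036 ]]
[[ 0.5721 -0.0911  0.036 ]
 [ 0.5624 -0.0397  0.036 ]]
[[0.4698 0.0093 0.036 ]
 [0.4613 0.0541 0.036 ]
 [0.4595 0.0634 0.036 ]
 [0.4508 0.1097 0.036 ]]
```

Emit:
arm_command --commands '[[0, [-0.3, 0, -1], 0], [0, [0, 0, -1.5], 0], [0, [0, 0, -1.2], 0], [0, [0, 0, -0.5], 0], [0, [0, 0, 0], 0], [0, [0, 0, 0], 0], [0, [0, 0, 0], 0]]'

```text
clock: 2.9
position: [0.4863, -0.0206, 0.0604]
ee_rot: [-0.451, 0.452, 0.545, -0.544]
contact_force: [0.0, -0.4, -1.4]
width: -0.0001
```

Emit:
arm_command --commands '[[0, [0, 0, -0.1], 0], [0, [0, 0, -0.1], 0], [0, [0, 0, 0], 0]]'

```text
clock: 3.2
position: [0.4857, -0.0206, 0.0579]
ee_rot: [-0.451, 0.451, 0.544, -0.544]
contact_force: [0.4, 0.0, 0.9]
width: -0.0003
```

Emit:
arm_command --commands '[[0, [0, 0, -0.1], 0], [0, [0, 0, 0], 0]]'

```text
clock: 3.4
position: [0.4856, -0.0205, 0.0567]
ee_rot: [0.451, -0.451, -0.544, 0.544]
contact_force: [-0.3, 0.5, 0.1]
width: -0.0
```

Emit:
arm_command --commands '[[0, [0, 0, -0.1], 0], [0, [0, 0, 0], 0]]'

```text
clock: 3.6
position: [0.4856, -0.0205, 0.0557]
ee_rot: [0.451, -0.451, -0.544, 0.544]
contact_force: [0.8, -0.5, -0.4]
width: -0.0001
```

```bash
cat >> h.py <<'E'
def crop(tag):
    from rig import manip
    shot("scene",tag); p=cv2.imread(f"pics/scene{tag}.png"); cv2.imwrite(f"pics/s{tag}c.png",cv2.resize(p[170:270,210:370],None,fx=5,fy=5,interpolation=cv2.INTER_CUBIC))
    s=manip.get_state(); print(s["clock"],s["position"],s["contact_force"],s["moment"])
E
python3 -c "
from h import *;crop('2')"
```

```text
3.65 [ 0.48563572 -0.02055283  0.0557741 ] [ 0.34218921 -0.31004125  0.15954051] [ 0.00181117 -0.00196496  0.03980717]
```

View pics/s2c.png

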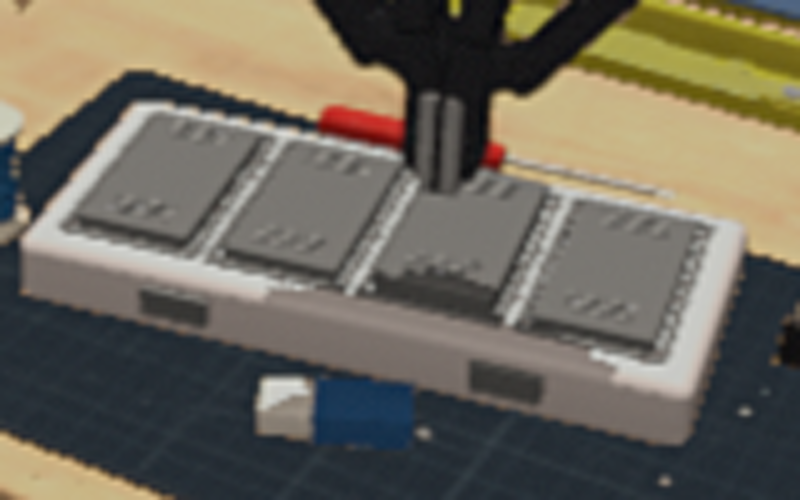

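```bash
python3 - <<'E'
from h import *
i=dict(np.load("scene2.npz"))
for P in [[.4856,-.0205,.0387],[.4856,-.0205,.0557],[.4856,-.0205,.08],[.5155,-.0155,.039],[.543,-.0105,.039]]:
    c=i["R"]@np.array(P)+i["t"]; u=i["intrinsics"]@c; u=u[:2]/u[2]; print(P,u,(u-[210,170])*5)
px=np.array([[u,v] for v in range(196,212) for u in range(292,306)])
print(depthpts(i,px).reshape(16,14,3)[:, 5].round(3))
E
```

```text
[0.4856, -0.0205, 0.0387] [295.68382788 225.06311783] [428.4191394  275.31558916]
[0.4856, -0.0205, 0.0557] [296.24369856 216.80446112] [431.21849282 234.02230558]
[0.4856, -0.0205, 0.08] [297.06522244 204.68615613] [435.3261122  173.43078066]
[0.5155, -0.0155, 0.039] [300.86075795 215.98145424] [454.30378977 229.90727119]
[0.543, -0.0105, 0.039] [305.14578587 208.16395352] [475.72892935 190.81976762]
[[ 0.477 -0.023  0.102]
 [ 0.477 -0.024  0.101]
 [ 0.477 -0.024  0.099]
 [ 0.477 -0.024  0.097]
 [ 0.477 -0.024  0.095]
 [ 0.479 -0.023  0.092]
 [ 0.475 -0.025  0.093]
 [ 0.476 -0.024  0.089]
 [ 0.476 -0.025  0.088]
 [ 0.478 -0.024  0.085]
 [ 0.478 -0.024  0.083]
 [ 0.477 -0.024  0.081]
 [ 0.479 -0.024  0.078]
 [ 0.529 -0.001  0.041]
 [ 0.527 -0.002  0.041]
 [ 0.526 -0.002  0.039]]
```

```bash
python3 - <<'E'
from h import *
i=shot("wrist","2")
z=i["range_z"]
P=lambda u,v: depthpts(i,[[u,v]])[0].round(4)
for v in range(170,330,10): print(v,P(250,v),i["pixels"][v,250])
E
```

```text
170 [ 0.461  -0.0245  0.0032] [40 52 65]
180 [ 0.4626 -0.0243  0.0261] [126 119 111]
190 [ 0.4678 -0.0234  0.03  ] [190 178 165]
200 [ 0.4734 -0.0223  0.0323] [77 77 72]
210 [ 0.4781 -0.0214  0.037 ] [54 55 52]
220 [ 0.4837 -0.0204  0.0385] [90 90 85]
230 [ 0.49   -0.0192  0.0384] [175 177 164]
240 [ 0.4748 -0.0223  0.0879] [15 17 17]
250 [ 0.4749 -0.0223  0.0977] [19 19 18]
260 [ 0.4751 -0.0223  0.106 ] [17 17 16]
270 [ 0.476  -0.0221  0.112 ] [36 36 36]
280 [ 0.4801 -0.0214  0.1121] [37 36 36]
290 [ 0.4834 -0.0208  0.1134] [37 35 35]
300 [ 0.4878 -0.0199  0.1129] [35 36 35]
310 [ 0.4927 -0.019   0.112 ] [35 35 33]
320 [ 0.5521 -0.0074  0.0385] [162 162 153]
```

View pics/wrist2.png

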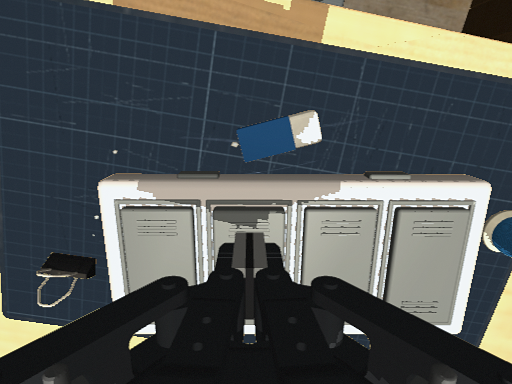

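The cameras put the real fingertips at about z = 0.077, roughly 37 mm above the lid. The nominal tip offset doesn't match that, so I'll descend in small steps and trust vision and force.

Emit:
arm_command --commands '[[0, [0, 0, -0.5], 0], [0, [0, 0, -0.5], 0], [0, [0, 0, -0.5], 0], [0, [0, 0, 0], 0]]'

```text
clock: 4.1
position: [0.4849, -0.0204, 0.0399]
ee_rot: [0.452, -0.451, -0.544, 0.545]
contact_force: [-0.0, -0.2, -0.4]
width: 0.0001
```

```bash
python3 - <<'E'
from h import *
crop('3')
i=dict(np.load("scene3.npz"))
for u in (295,297,299):
  px=np.array([[u,v] for v in range(200,226)]); P=depthpts(i,px)
  print(u,[(int(v),round(float(p[0]),3),round(float(p[2]),4)) for v,p in zip(px[:,1],P) if .03<p[2]<.09])
E
```

```text
4.15 [ 0.4851947  -0.02046903  0.04024637] [ 0.67027032 -0.47827704  0.75701217] [ 0.05162042  0.00544062 -0.01348486]
295 [(203, 0.475, 0.0894), (204, 0.476, 0.0864), (205, 0.476, 0.0849), (206, 0.479, 0.081), (207, 0.476, 0.0806), (208, 0.475, 0.0794), (209, 0.474, 0.0787), (210, 0.477, 0.0744), (211, 0.476, 0.0728), (212, 0.476, 0.0713), (213, 0.476, 0.0694), (214, 0.475, 0.0683), (215, 0.477, 0.0648), (216, 0.477, 0.063), (217, 0.505, 0.0405), (218, 0.503, 0.0401), (219, 0.499, 0.0407), (220, 0.496, 0.0406), (221, 0.492, 0.0417), (222, 0.492, 0.0394), (223, 0.488, 0.0408), (224, 0.486, 0.0401), (225, 0.484, 0.0394)]
297 [(203, 0.477, 0.0892), (204, 0.476, 0.0878), (205, 0.478, 0.0842), (206, 0.476, 0.084), (207, 0.476, 0.0819), (208, 0.477, 0.0797), (209, 0.478, 0.0768), (210, 0.476, 0.0765), (211, 0.478, 0.0727), (212, 0.477, 0.0717), (213, 0.477, 0.0702), (214, 0.477, 0.0679), (215, 0.478, 0.0655), (216, 0.478, 0.0634), (217, 0.509, 0.0387), (218, 0.504, 0.0406), (219, 0.503, 0.0393), (220, 0.5, 0.0391), (221, 0.495, 0.0407), (222, 0.492, 0.0412), (223, 0.49, 0.0402), (224, 0.487, 0.0405), (225, 0.486, 0.0395)]
299 [(203, 0.477, 0.09), (204, 0.476, 0.0889), (205, 0.477, 0.0865), (207, 0.478, 0.0822), (208, 0.478, 0.0801), (209, 0.477, 0.0786), (210, 0.478, 0.076), (211, 0.476, 0.0757), (212, 0.477, 0.0733), (213, 0.477, 0.0713), (214, 0.478, 0.0686), (215, 0.477, 0.0673), (216, 0.478, 0.0648), (217, 0.51, 0.0395), (218, 0.506, 0.0405), (219, 0.503, 0.0405), (220, 0.5, 0.0404), (221, 0.496, 0.0412), (222, 0.495, 0.0405), (223, 0.492, 0.0405), (224, 0.488, 0.0412), (225, 0.487, 0.0403)]
```

View pics/s3c.png

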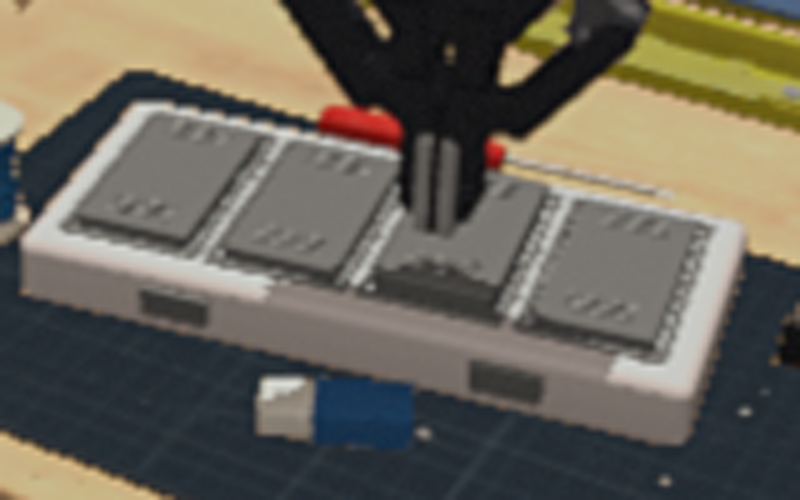

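Emit:
arm_command --commands '[[0, [0, 0, -0.5], 0], [0, [0, 0, -0.5], 0], [0, [0, 0, -0.4], 0], [0, [0, 0, -0.2], 0], [0, [0, 0, 0], 0], [0, [0, 0, 0], 0]]'

```text
clock: 4.75
position: [0.4858, -0.0206, 0.0249]
ee_rot: [-0.451, 0.451, 0.544, -0.544]
contact_force: [0.2, -0.2, -0.5]
width: -0.0001
```

```bash
python3 - <<'E'
from h import *
crop('4')
i=dict(np.load("scene4.npz"))
for u in (295,297,299):
  px=np.array([[u,v] for v in range(212,232)]); P=depthpts(i,px)
  print(u,[(int(v),round(float(p[0]),3),round(float(p[2]),4)) for v,p in zip(px[:,1],P) if .03<p[2]<.09])
E
```

```text
4.8 [ 0.48586043 -0.02059538  0.0249482 ] [ 1.6313096   0.04354799 -0.28287748] [ 0.01532591  0.01213972 -0.0045409 ]
295 [(212, 0.476, 0.071), (213, 0.478, 0.0681), (214, 0.477, 0.0669), (215, 0.476, 0.0651), (216, 0.476, 0.0632), (217, 0.476, 0.0613), (218, 0.478, 0.0583), (219, 0.476, 0.0577), (220, 0.476, 0.0553), (221, 0.478, 0.0518), (222, 0.477, 0.0505), (223, 0.48, 0.0468), (224, 0.486, 0.0399), (225, 0.484, 0.0398), (226, 0.481, 0.0395), (227, 0.479, 0.0391), (228, 0.478, 0.038), (229, 0.481, 0.0336), (230, 0.478, 0.034), (231, 0.476, 0.0336)]
297 [(212, 0.477, 0.0715), (213, 0.475, 0.071), (214, 0.475, 0.069), (215, 0.477, 0.0657), (216, 0.476, 0.0647), (217, 0.479, 0.0607), (218, 0.478, 0.059), (219, 0.476, 0.0591), (220, 0.478, 0.0557), (221, 0.476, 0.0551), (222, 0.478, 0.0516), (223, 0.477, 0.0498), (224, 0.488, 0.04), (225, 0.485, 0.0403), (226, 0.481, 0.0408), (227, 0.481, 0.0392), (228, 0.482, 0.0367), (229, 0.48, 0.0357), (230, 0.481, 0.0327), (231, 0.48, 0.0318)]
299 [(212, 0.478, 0.0726), (213, 0.479, 0.0694), (214, 0.478, 0.0682), (215, 0.478, 0.0668), (216, 0.479, 0.0642), (217, 0.479, 0.0621), (218, 0.479, 0.0597), (219, 0.479, 0.0578), (220, 0.477, 0.0571), (221, 0.478, 0.0548), (222, 0.48, 0.0516), (223, 0.478, 0.0508), (224, 0.479, 0.0479), (225, 0.486, 0.0409), (226, 0.485, 0.0393), (227, 0.484, 0.0385), (228, 0.481, 0.0385), (229, 0.48, 0.0372), (230, 0.482, 0.0336), (231, 0.48, 0.0334)]
```

View pics/s4c.png

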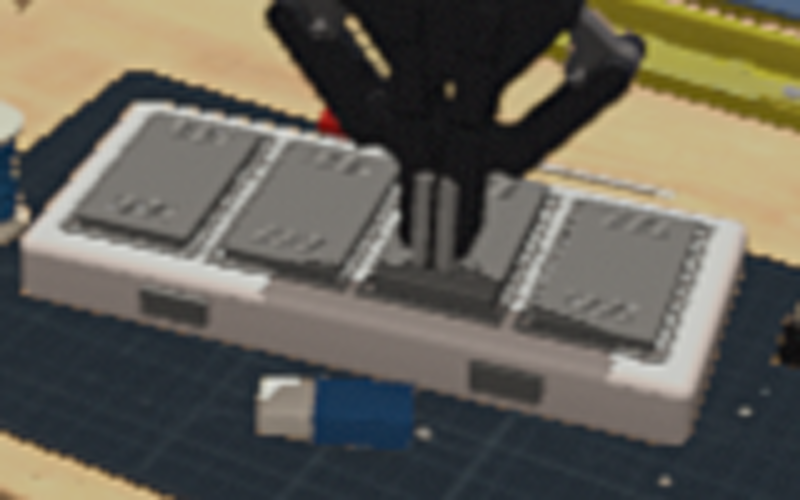

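Emit:
arm_command --commands '[[0, [0, 0, -0.2], 0], [0, [0, 0, -0.2], 0], [0, [0, 0, 0], 0]]'

```text
clock: 5.1
position: [0.4855, -0.0205, 0.0206]
ee_rot: [0.452, -0.451, -0.544, 0.544]
contact_force: [0.2, 0.0, -0.3]
width: 0.0
```

Emit:
arm_command --commands '[[0, [0, 0, -0.1], 0], [0, [0, 0, 0], 0]]'

```text
clock: 5.3
position: [0.4857, -0.0206, 0.0198]
ee_rot: [0.451, -0.451, -0.544, 0.544]
contact_force: [0.7, -0.3, -0.0]
width: -0.0002
```

Emit:
arm_command --commands '[[0, [0, 0, -0.1], 0], [0, [0, 0, 0], 0]]'

```text
clock: 5.5
position: [0.4857, -0.0206, 0.0189]
ee_rot: [-0.451, 0.451, 0.544, -0.544]
contact_force: [0.0, -0.4, -0.4]
width: 0.0002
```

Emit:
arm_command --commands '[[0, [0, 0, -0.05], 0], [0, [0, 0, 0], 0]]'

```text
clock: 5.7
position: [0.4856, -0.0206, 0.0184]
ee_rot: [0.451, -0.451, -0.544, 0.544]
contact_force: [-0.2, 0.2, 0.5]
width: -0.0001
```

Emit:
arm_command --commands '[[0, [0, 0, -0.05], 0], [0, [0, 0, 0], 0]]'

```text
clock: 5.9
position: [0.4856, -0.0206, 0.0179]
ee_rot: [0.451, -0.451, -0.544, 0.544]
contact_force: [-0.6, 0.4, 2.4]
width: -0.0001
```

Emit:
arm_command --commands '[[0, [0, 0, -0.05], 0], [0, [0, 0, 0], 0]]'

```text
clock: 6.1
position: [0.4855, -0.0206, 0.0174]
ee_rot: [0.451, -0.451, -0.544, 0.544]
contact_force: [-0.9, -1.6, 3.0]
width: -0.0001
```

```bash
python3 - <<'E'
from h import *
crop('5')
E
```

```text
6.15 [ 0.48550449 -0.02060164  0.01735817] [-0.66264686 -1.23866385  3.34059647] [-0.08650029  0.2318054   0.05733027]
```

View pics/s5c.png

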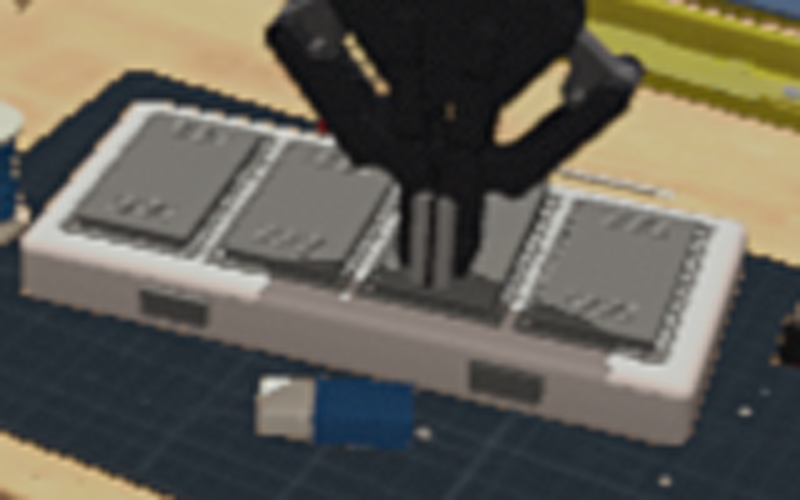

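Emit:
arm_command --commands '[[0, [0, 0, -0.05], 0], [0, [0, 0, 0], 0]]'

```text
clock: 6.35
position: [0.4855, -0.0206, 0.017]
ee_rot: [0.451, -0.451, -0.544, 0.544]
contact_force: [-2.0, -0.8, 5.2]
width: -0.0001
```

Emit:
arm_command --commands '[[0, [0, 0, -0.03], 0], [0, [0, 0, 0], 0]]'

```text
clock: 6.55
position: [0.4855, -0.0206, 0.0169]
ee_rot: [0.451, -0.451, -0.544, 0.544]
contact_force: [-2.0, -1.6, 7.1]
width: 0.0
```

```bash
cat > m.py <<'E'
from h import *
def heights(n,tag):
    i=dict(np.load(f"{n}{tag}.npz")); th=np.deg2rad(10.5); c=np.array([.5103,.012])
    ex=np.array([np.cos(th),np.sin(th)]);ey=np.array([-ex[1],ex[0]])
    H,W=i["range_z"].shape; yy,xx=np.mgrid[:H,:W]; px=np.c_[xx.ravel(),yy.ravel()]
    P=depthpts(i,px); L=np.c_[(P[:,:2]-c)@ex,(P[:,:2]-c)@ey]
    for k,y in zip("0123",[84,28,-28,-84]):
        o=[]
        for x in (-34,-20,0,20,34):
            q=(abs(L[:,0]-x/1000)<.005)&(abs(L[:,1]-y/1000)<.016)&(abs(P[:,2]-.036)<.006)
            o.append((round(float(1000*np.median(P[q,2])),2) if q.any() else None,int(q.sum())))
        print(n,k,o)
E
python3 - <<'E'
from m import *
crop('6'); shot("wrist","6"); shot("top","6")
for n in ("scene","wrist","top"): heights(n,"6")
E
```

```text
6.6 [ 0.48546625 -0.02062905  0.01695713] [-2.56154521 -0.0507658   6.42994732] [-0.14835829  0.44704064  0.05101945]
scene 0 [(36.09, 95), (37.36, 51), (37.29, 49), (37.11, 42), (37.13, 45)]
scene 1 [(35.85, 89), (37.27, 54), (37.49, 54), (37.1, 51), (37.44, 32)]
scene 2 [(35.56, 90), (37.69, 11), (40.0, 10), (41.35, 10), (None, 0)]
scene 3 [(36.23, 105), (37.56, 60), (37.49, 60), (37.38, 56), (37.63, 55)]
wrist 0 [(35.47, 1418), (35.72, 1161), (35.69, 1049), (35.67, 499), (None, 0)]
wrist 1 [(35.39, 1426), (35.67, 1132), (35.55, 54), (35.59, 243), (None, 0)]
wrist 2 [(34.31, 571), (35.75, 2), (None, 0), (40.09, 105), (None, 0)]
wrist 3 [(35.23, 1417), (35.51, 1150), (35.41, 91), (35.41, 247), (None, 0)]
top 0 [(35.64, 67), (35.86, 70), (35.81, 72), (35.52, 68), (35.56, 67)]
top 1 [(35.56, 32), (35.55, 37), (35.8, 67), (35.77, 68), (35.48, 69)]
top 2 [(None, 0), (None, 0), (None, 0), (None, 0), (None, 0)]
top 3 [(None, 0), (None, 0), (None, 0), (None, 0), (None, 0)]
```

View pics/wrist6.png

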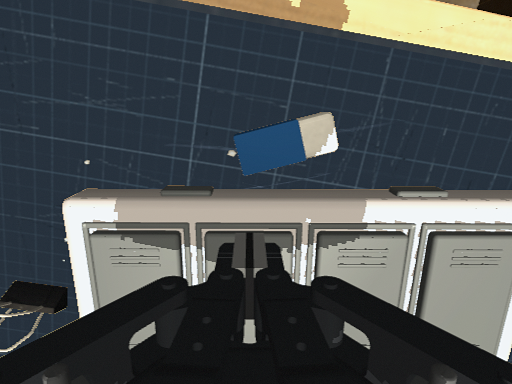

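The lid rocked: its front end reads 34.3 mm and its back part about 40 mm, while the others stayed flat. I'll release it and move over its middle.

Emit:
arm_command --commands '[[0, [0, 0, 0.3], 0], [0, [0, 0, 0.7], 0], [0, [1, 0.2, 0.5], 0], [0, [1, 0.2, 0], 0], [0, [1, 0.1, 0], 0], [0, [0, 0, 0], 0], [0, [0, 0, 0], 0]]'

```text
clock: 7.4
position: [0.5157, -0.0154, 0.0311]
ee_rot: [0.452, -0.451, -0.544, 0.545]
contact_force: [0.1, 0.1, -0.3]
width: -0.0001
```

```bash
python3 - <<'E'
from m import *
crop('7'); shot("wrist","7")
for n in ("scene","wrist"): heights(n,"7")
i=dict(np.load("scene7.npz"))
for u in range(292,312,3):
  px=np.array([[u,v] for v in range(200,226)]); P=depthpts(i,px); q=(P[:,2]>.045)&(P[:,2]<.08)
  print(u,P[q][-1].round(4) if q.any() else None)
E
```

```text
7.45 [ 0.51522421 -0.0153852   0.03107124] [-0.77194282  0.46818884 -0.23418924] [-0.03597277  0.05675309 -0.01559596]
scene 0 [(36.1, 87), (37.25, 51), (37.21, 50), (37.12, 46), (37.64, 49)]
scene 1 [(35.93, 91), (37.24, 56), (37.28, 57), (37.2, 51), (37.42, 46)]
scene 2 [(37.7, 125), (40.32, 60), (40.23, 54), (40.08, 23), (40.66, 11)]
scene 3 [(36.39, 107), (37.54, 57), (37.44, 61), (37.48, 51), (37.54, 50)]
wrist 0 [(35.59, 1240), (35.76, 1132), (35.67, 1035), (35.66, 951), (35.76, 888)]
wrist 1 [(35.44, 1270), (35.67, 1151), (35.59, 1047), (35.58, 878), (35.7, 103)]
wrist 2 [(38.34, 1385), (38.59, 1189), (38.46, 419), (None, 0), (None, 0)]
wrist 3 [(35.32, 1250), (35.52, 1152), (35.45, 1058), (35.43, 898), (35.47, 148)]
292 None
295 [ 0.5093 -0.0056  0.0619]
298 [ 0.5046 -0.0141  0.057 ]
301 [ 0.5072 -0.0188  0.0551]
304 [ 0.5087 -0.0239  0.054 ]
307 [ 0.5137 -0.027   0.0586]
310 [ 0.5158 -0.0314  0.063 ]
```

View pics/s7c.png

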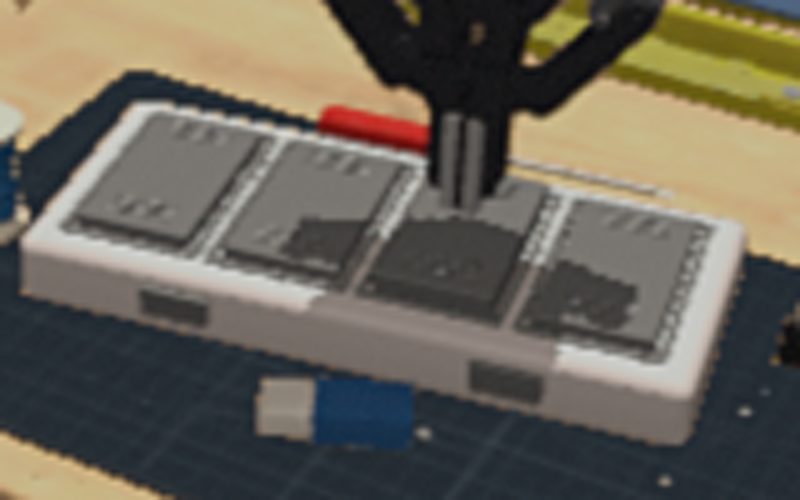

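Emit:
arm_command --commands '[[0, [0, 0, -0.5], 0], [0, [0, 0, -0.5], 0], [0, [0, 0, -0.2], 0], [0, [0, 0, 0], 0], [0, [0, 0, -0.05], 0], [0, [0, 0, -0.05], 0], [0, [0, 0, -0.05], 0], [0, [0, 0, 0], 0]]'

```text
clock: 8.3
position: [0.5157, -0.0156, 0.0187]
ee_rot: [-0.451, 0.451, 0.544, -0.544]
contact_force: [-1.8, -0.0, 4.2]
width: -0.0002
```

Emit:
arm_command --commands '[[0, [0, 0, -0.05], 0], [0, [0, 0, 0], 0]]'

```text
clock: 8.5
position: [0.5158, -0.0156, 0.0183]
ee_rot: [-0.451, 0.451, 0.544, -0.544]
contact_force: [-1.7, -0.1, 6.1]
width: -0.0
```

Emit:
arm_command --commands '[[0, [0, 0, -0.05], 0], [0, [0, 0, 0], 0]]'

```text
clock: 8.7
position: [0.5157, -0.0156, 0.0178]
ee_rot: [-0.451, 0.451, 0.544, -0.544]
contact_force: [-1.4, 0.3, 6.0]
width: 0.0003
```

Emit:
arm_command --commands '[[0, [0, 0, -0.05], 0], [0, [0, 0, 0], 0]]'

```text
clock: 8.9
position: [0.5158, -0.0156, 0.0173]
ee_rot: [-0.451, 0.451, 0.544, -0.544]
contact_force: [-1.6, 0.3, 6.3]
width: 0.0006
```

The lid is moving down at a constant 6 N or so. I'll keep pressing until it reaches its stop.

Emit:
arm_command --commands '[[0, [0, 0, -0.05], 0], [0, [0, 0, -0.05], 0], [0, [0, 0, 0], 0]]'

```text
clock: 9.2
position: [0.5158, -0.0156, 0.0165]
ee_rot: [-0.451, 0.451, 0.544, -0.544]
contact_force: [-2.5, 0.5, 7.5]
width: 0.0003
```

Emit:
arm_command --commands '[[0, [0, 0, -0.05], 0], [0, [0, 0, 0], 0]]'

```text
clock: 9.4
position: [0.5158, -0.0156, 0.0165]
ee_rot: [-0.451, 0.452, 0.544, -0.544]
contact_force: [-3.7, -0.1, 10.4]
width: 0.0003
```

Emit:
arm_command --commands '[[0, [0, 0, -0.05], 0], [0, [0, 0, 0], 0]]'

```text
clock: 9.6
position: [0.5158, -0.0156, 0.0164]
ee_rot: [-0.451, 0.452, 0.544, -0.544]
contact_force: [-4.4, 0.8, 14.2]
width: 0.0001
```

Emit:
arm_command --commands '[[0, [0, 0, -0.05], 0], [0, [0, 0, 0], 0]]'

```text
clock: 9.8
position: [0.5158, -0.0156, 0.0163]
ee_rot: [-0.451, 0.452, 0.545, -0.544]
contact_force: [-5.0, 0.5, 17.7]
width: -0.0004
```

Emit:
arm_command --commands '[[0, [0, 0, 0.3], 0], [0, [0, 0, 1], 0], [0, [0, 0, 3], 0], [0, [0, 0, 4], 0], [0, [0, 0, 4], 0], [0, [-4, 0, 2], 0], [0, [-4, 0, 0], 0], [0, [-4, 0, 0], 0], [0, [-4, 0, 0], 0], [0, [0, 0, 0], 0], [0, [0, 0, 0], 0]]'

```text
clock: 10.9
position: [0.3558, -0.0156, 0.1577]
ee_rot: [-0.451, 0.452, 0.545, -0.544]
contact_force: [1.0, 0.3, 0.6]
width: -0.0001
```

```bash
python3 - <<'E'
from m import *
crop('8'); shot("top","8")
for n in ("scene","top"): heights(n,"8")
for n in ("scene","top"):
    a,b=np.load(n+"0.npz")["pixels"],np.load(n+"8.npz")["pixels"]
    for nm,f in dict(red=lambda h:((h[...,0]<8)|(h[...,0]>172))&(h[...,1]>170)&(h[...,2]>90),blue=lambda h:(abs(h[...,0].astype(int)-106)<8)&(h[...,1]>170)&(h[...,2]>80)).items():
        r=[]
        for im in (a,b):
            m=f(cv2.cvtColor(im,cv2.COLOR_RGB2HSV)).astype(np.uint8)
            if n=="scene": m[:185]=0;m[270:]=0;m[:,:190]=0;m[:,400:]=0
            else: m[:150]=0;m[260:]=0;m[:,:205]=0;m[:,385:]=0
            k,l,s,c=cv2.connectedComponentsWithStats(m); r.append([(int(s[j,4]),c[j].round(1).tolist()) for j in range(1,k) if s[j,4]>20])
        print(n,nm,r)
E
```

```text
10.95 [ 0.35689638 -0.01582324  0.15775074] [ 0.75546759 -0.57711557  0.17316476] [-0.04858733 -0.07339442 -0.00860357]
scene 0 [(35.87, 93), (37.25, 51), (37.07, 56), (37.07, 46), (37.26, 44)]
scene 1 [(36.1, 97), (37.42, 54), (37.38, 48), (37.27, 51), (37.09, 46)]
scene 2 [(36.12, 101), (37.26, 56), (37.2, 55), (36.86, 51), (37.5, 48)]
scene 3 [(36.18, 113), (37.75, 57), (37.31, 60), (37.3, 54), (37.82, 49)]
top 0 [(35.61, 69), (35.57, 71), (35.66, 70), (35.68, 71), (35.66, 67)]
top 1 [(35.74, 71), (35.8, 69), (35.85, 69), (35.69, 69), (35.77, 69)]
top 2 [(35.61, 71), (35.81, 69), (35.66, 68), (35.74, 66), (35.46, 67)]
top 3 [(35.49, 68), (35.63, 70), (35.34, 69), (35.64, 69), (35.43, 67)]
scene red [[(184, [291.3, 196.7])], [(183, [291.3, 196.7])]]
scene blue [[(142, [282.4, 249.9])], [(32, [204.2, 209.3]), (142, [282.3, 250.0])]]
top red [[], []]
top blue [[], []]
```

View pics/scene8.png

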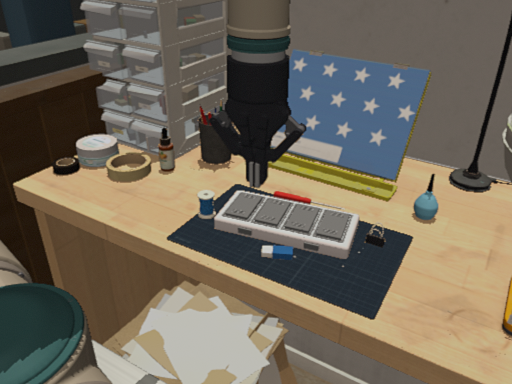

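View pics/s8c.png

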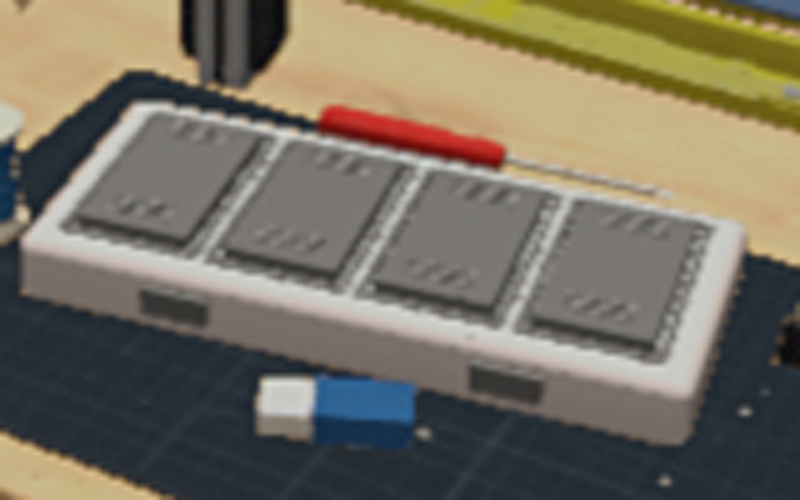

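All four lids now read the same height and lie level, and the screwdriver, eraser, spool and clip look unmoved. The arm is clear of everything, so I'll hand in.

```bash
python3 -c "
from rig import manip; print(manip.sign_off())"
```

```text
the job is handed in; nothing more can be done
None
```

The unseated lid was the third from the left (the −28 mm position along the case), and it is now fully home and level. I handed the job in at about 11 s, with the arm well clear of everything.

- **Finding it:** Depth images showed this lid about 3 mm higher than the others, so I tested it first. I pressed its front end with the closed fingertips. Force built to 3 N and peaked near 7 N at the tilt stop, a bit more than "light". The front end dropped and the back rose by about 0.1 rad, and the lid sprang back level when released. I did not press the other three lids, or the back end of this one.
- **Seating it:** Pressed in its middle, it slid down at a steady 6 N or so until it hit its stop. I pressed on to about 18 N, then withdrew straight up.
- **Last checks:** All four lids read 35.3–35.9 mm along their length in the top view, where this one had read 38.5. The scene view agrees. The screwdriver and eraser stayed within 0.1 px. I checked the spool and binder clip only by eye, and both look unmoved.
- **Disagreements:** The fingertips were really about 21 mm above the reported tool point, not 17 mm below it as the spec says, so I went by the cameras and the force reading. The scene camera's heights also read about 1.5 mm high compared with the top and wrist cameras.

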